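# Work the lid lifter out and close the slow cooker

### The arm

A 6-joint arm with a two-finger parallel gripper is mounted at the origin on the work surface. World frame = base frame: x ahead of the robot, y to its left, z up, the work surface at z = 0. Lengths are in m, angles in rad, forces in N, time in s.
With the tool pointing down it reaches from about 0.35 to 0.975 m from the base axis. Payload 17.4 kg.
Tool frame: the origin (TCP) lies midway between the tips of the shut fingers; the grasp point (between the pads) lies 19 mm behind it; z points along the fingers, y is the line along which they close (so a half turn about z gives the same grasp; the last joint's range is limited). The gripper opens to 85 mm and grips with 20 to 120 N. Pads are 22 mm wide; open, the fingers measure 114 mm over their backs; the gripper's body (76 mm by 85 mm) begins 54 mm behind the grasp point. The pads swing forward as they close: fully open they stand 13 mm farther back than shut.
Start: joints at [1.177, 0.116, 1.442, -0, 1.584, -0.038], TCP at [0.235, 0.633, 0.231] pointing down, gripper open.
Joint ranges: [-2.83, 2.83], [-0.83, 2.19], [0.07, 2.5], [-1.14, 4.28], [0.01, 3], [-2.97, 2.97]. Speed limits (rad/s): [1.89, 1.89, 2.22, 3.14, 3.14, 3.14].

### API

Orientations are given as a 3x3 rotation matrix whose columns are the frame's x, y, z axes.
In Python, from plant import monitor, read_camera, arm gives the robot as it stands. The module is installed in compiled form; this text tells all that it offers.
- The arm moves only by the tool send_rows, never from a script. Its argument "moves" is text: rows parted by semicolons, each of 4 numbers parted by spaces: the shift along the tool's x, y, z in cm, then the turn about the tool's z in rad. In form: tx ty tz yaw; .... A call has 1 to 12 rows; each row is the pose to reach, as a shift and turn from the pose commanded when the call began, along the tool's axes at that moment; what a row does not reach only later rows make up. A row lasts 1/8 s, in which the tool goes at most 62.5 mm and 10.7 degrees, less where a joint would pass 70% of its speed; a pose out of reach is approached as far as the arm can. A call with a gripper value outside its range is refused whole. "gripper" is the opening, from -1 (shut) to 1 (fully open), set as the call begins (left out, the last holds). The fingers move at their own pace and stop on an object; "force" is the grip in N (left out, the last holds). Time passes only in rows, so rows that repeat a pose let the fingers close. It gives the time, the measured TCP pose, the force, the opening and the grip force at its end, in the units of the state.
- monitor.observe(): the state, without advancing time (a new reading comes with each control period).
- read_camera(name): name is "scene" or "top" or "wrist"; returns a dict with "image" (400x640x3 uint8, red, green, blue), "K" (3x3 intrinsics, pixels), "cam_to_world" (4x4, takes a point from camera to world coordinates); the wrist camera has in their place "hand_eye" (4x4, takes a point from camera to tool coordinates, whose origin is the TCP and whose axes are the flange's). Camera axes: x right, y up, looking along -z (the intrinsics and any distortion apply to the point x, -y, -z); pixel columns grow to the right and rows downward; lengths in m; the calibration is good to about 2 mm. A picture is of the moment at which its call begins: read the wrist's pose just before it. There is no depth.
- arm.hand_in(): hands the job in; it is judged then, once.
The state is a dict: "time": time; "joints": joint angles; "qvel": joint speeds; "joint_torque": joint torques, N m; "tool_pos": TCP position; "orientation": TCP orientation; "contact_force": force on the tool from outside, world axes, zero at the start; "moment": the same for the moment, N m; "width": finger opening in m; "grip_force": force on a finger pad.
Only numpy, scipy, OpenCV 4.12 (cv2) and the standard library are available. Lean on these libraries where they do the work, as an engineer would, in place of code of your own. Each camera call takes 0.05 s, during which the arm holds its last target. There are 200 camera calls.

### The job

Take the black wedge-shaped lid lifter by its tail and work it backward out from under the slow cooker's heavy lid in small tugs of about a centimetre, stopping for about half a second after each so that the lid settles down the wedge and closes gently; do not lift the lid. Then lay the lifter gently, flat on its base, in the middle of the white plate and let go, leaving the can opener, the can, the jar and the plate where they are.

Things in the scene. Friction and masses are not known exactly. Their poses are not given: they have to be found in the camera images.
- cooker: Rectangular steel slow cooker, fixed, 280 deep (its x), 320 wide (its y), housing top 150 high. Origin: centre of its underside. Its front faces its own -x; it is turned so that this front looks to the robot's left and partly towards it. Black side handles stand out 35 beyond its sides, 110 high.
- lid (a joint): Lid angle (rad): 0 shut, grows as the front edge rises; starts at about 0.09 to 0.12, resting on the lifter. Steel lid, 0.9 to 1.7 kg, hinged at the back (axis at cooker x = 115, height 152), front lower edge 235 from the hinge; it falls freely when nothing holds it. It sinks about 0.014 rad per 10 mm that the lifter is drawn out.
- lid_front (a point): Middle of the lid's front lower edge. A black bar handle, 12 thick, 250 long along the cooker's y, is fixed to the lid 30 in front of this edge and 55 above it; it overhangs the lifter's tail, so a gripper has to come in leaning back, tips forward and down (some 40 degrees from vertical), below the bar.
- lifter: Loose black silicone lid lifter, 90 g: a wedge 75 long (its x), 34 wide (y), flat base, top sloping from 29 high at the thick end (x = -37.5) to 4 at the thin end (x = +37.5). Origin: middle of its underside; x to the thin end, z up. It starts thin end inward under the lid, tail out in front in the air. Friction holds it: pull level along its -x, some 5 to 20 N.
- lifter_tail (a point): Centre of the lifter's tail, 63.5 behind its origin (-x), 20 above its base: where to take it, across its width. The tail is 26 wide, 18 thick (underside 11, top 29 above base level) and runs from the thick end to x = -91; its last 6 mm are a bead 30 wide.
- plate: Loose white melamine plate, 250 across, flat middle 170 across and 6 thick, rim rising to about 18 high. Origin: centre of its underside, on the worktop.
- opener: Press-button electric can opener, black base 115 by 110, white body, 230 high. Origin: centre of its underside. Leave it alone.
- can: Closed steel can, 74 across, 110 high. Origin: centre of its underside. Leave it alone.
- jar: Small closed jar, 56 across, 100 high. Origin: centre of its underside. Leave it alone.
- shoulder (a point): Point on the cooker's flat front shoulder (150 high) right under the lid's front edge, midway across; the shoulder reaches 25 further out (-x of the cooker) and 40 further in, then the crock's opening. The lifter starts on it, up to 75 left or right of this point, its thin end 55 to 75 in beyond the lid's front edge, turned at most 0.12 rad from the cooker.
Not all that is in view belongs to the job. Of the things shaped like the lifter, the black one is meant.

How it is judged:
By the outcome, as a careful person would: the job done as asked, in the order asked, and still so for the second after the job is handed in, with the robot touching nothing.
It also fails if it takes over 48 s, if anything falls off the work surface, if the arm or the gripper's body presses on something with over 40 N, if the wrist force passes 120 N, or if a joint passes its speed limit or range.

## Working session

There is one attempt and no reset: what is moved stays moved. The work goes in short steps, Python scripts to look and compute and a tool call to move; the robot and the scene stay as the last step left them, time stands still between calls to the robot, and variables do not carry over. Pictures are saved under pics/ and viewed, at most 12 in all, crops included, and the job is handed in when it is done.

Besides the shell and the picture viewer there is one more tool, called as name(argument=value, ...) on one line, values as JSON. send_rows: Moves the arm, as the interface text tells. Its arguments: {"type":"object","properties":{"moves":{"type":"string"},"gripper":{"type":"number"},"force":{"type":"number"}},"required":["moves"]}

```bash
mkdir -p pics
python3 - <<'E'
from plant import monitor, read_camera, arm
import cv2, numpy as np, pickle
d={}
s=monitor.observe(); print(s)
for n in("scene","top","wrist"):
    r=read_camera(n); d[n]=r; print(n,r["K"],r.get("cam_to_world",r.get("hand_eye")),r.keys())
pickle.dump((s,d),open("d0.pkl","wb"))
cv2.imwrite("pics/a.png",d["scene"]["image"][:,:,::-1]); cv2.imwrite("pics/b.png",d["top"]["image"][:,:,::-1])
E
```

```text
{'time': 0.0, 'joints': array([ 1.17721034e+00,  1.16501633e-01,  1.44228516e+00,  2.62379652e-05,
        1.58400631e+00, -3.77786687e-02]), 'qvel': array([-0.00082579, -0.00268079, -0.00058498, -0.00206781, -0.00140791,
        0.00302556]), 'joint_torque': array([-6.13857672e-03, -7.31990147e+01, -6.32478690e+01, -3.81163172e-04,
        6.35590462e-03,  2.03315398e-05]), 'tool_pos': array([0.23504616, 0.63254337, 0.23053927]), 'orientation': array([[-9.37365666e-01,  3.48346628e-01, -4.84604551e-04],
       [ 3.48346958e-01,  9.37365025e-01, -1.09859964e-03],
       [ 7.15578775e-05, -1.19860010e-03, -9.99999279e-01]]), 'contact_force': array([-0.10580636, -1.03835255,  0.32744271]), 'moment': array([ 0.03740628, -0.03336029,  0.00726715]), 'grip_force': 0.0, 'width': 0.08551437028255825}
scene [[396.60011374   0.         315.17839291]
 [  0.         396.60011374 201.96752051]
 [  0.           0.           1.        ]] [[-0.74067565 -0.41025321  0.53206379  1.22792631]
 [ 0.67184417 -0.45815154  0.58199878  0.73432609]
 [ 0.00499898  0.78853628  0.61496792  0.88849793]
 [ 0.     
[... 201 characters left out ...]
 1.        ]] [[-0.03286657  0.97659304 -0.21256959  0.31808079]
 [-0.99944722 -0.03317896  0.00209842 -0.00240131]
 [-0.00500353  0.21252105  0.97714368  1.2477215 ]
 [ 0.          0.          0.          1.        ]] dict_keys(['image', 'K', 'cam_to_world'])
wrist [[304.21042022   0.         323.30729075]
 [  0.         304.21042022 197.98101271]
 [  0.           0.           1.        ]] [[-6.62185291e-04  9.59857867e-01  2.80486072e-01  7.10511994e-02]
 [ 9.99999680e-01  5.09757108e-04  6.16396768e-04 -1.08137214e-04]
 [ 4.48673518e-04  2.80486391e-01 -9.59857898e-01 -1.43480828e-01]
 [ 0.00000000e+00  0.00000000e+00  0.00000000e+00  1.00000000e+00]] dict_keys(['image', 'K', 'hand_eye'])
```

View pics/a.png

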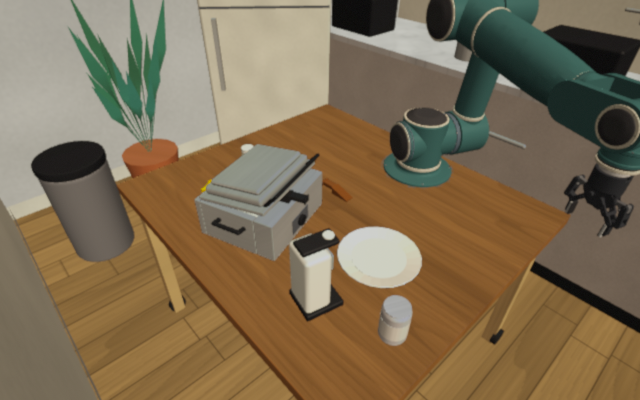

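View pics/b.png

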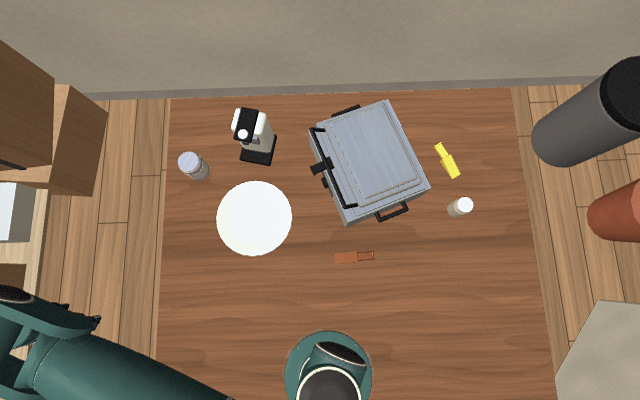

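The scene view shows the cooker (about 260,200), with black parts at its front (297,198) and (300,215). It also shows the opener (315,275), can or jar (395,320) and plate (380,257). The top view shows the cooker (370,160), a black tail at the front (321,166), a knob-like thing (325,182), a yellow wedge (447,160), an orange wedge (355,257) and the plate (254,218).

Lifter candidates in the top view are black (321,166), black knob (325,182), yellow (447,160) and orange (355,257). The black one at (321,166) under the lid fits the description, so I'll check it in one close crop.

Run:
```python
import cv2, numpy as np, pickle
s,d=pickle.load(open("d0.pkl","rb"))
a=d["scene"]["image"][140:260,190:350,::-1]; b=d["top"]["image"][95:230,290:440,::-1]
a=cv2.resize(a,(400,300),interpolation=2); b=cv2.resize(b,(400,360),interpolation=2)
c=np.zeros((600,800,3),np.uint8); c[:300,:400]=a; c[:360,400:]=b
w=d["wrist"]["image"][:,:,::-1]; c[310:560,:400]=cv2.resize(w,(400,250))
cv2.imwrite("pics/c.png",c)
```

```text
(no output)
```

View pics/c.png

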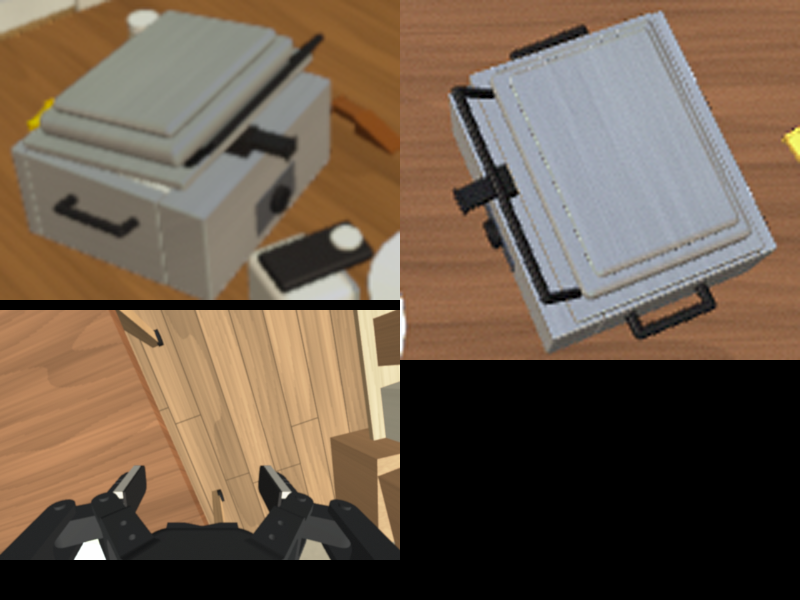

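The crop confirms it: the black tail sticks out below the bar, and in the top view it runs to its bead end at about (312,171). The separate black knob sits low on the cooker's front face. Next are rough positions.

```bash
cat > h.py <<'E'
import numpy as np, cv2, pickle
def ray(K,T,u,v):
    p=np.linalg.inv(K)@[u,v,1.]; d=T[:3,:3]@[p[0],-p[1],-p[2]]
    return T[:3,3],d/np.linalg.norm(d)
def onz(K,T,u,v,z):
    o,d=ray(K,T,u,v); return o+d*(z-o[2])/d[2]
def tri(rs):
    A=sum(np.eye(3)-np.outer(d,d) for o,d in rs); b=sum((np.eye(3)-np.outer(d,d))@o for o,d in rs)
    p=np.linalg.solve(A,b); return p,[np.linalg.norm(np.cross(p-o,d)) for o,d in rs]
def wT(s,he):
    T=np.eye(4);T[:3,:3]=s["orientation"];T[:3,3]=s["tool_pos"];return T@he
def proj(K,T,p):
    q=np.linalg.inv(T)@np.r_[p,1]; return K[0,0]*q[0]/-q[2]+K[0,2], K[1,1]*-q[1]/-q[2]+K[1,2]
E
python3 - <<'E'
from h import *
np.set_printoptions(precision=4,suppress=True)
s,d=pickle.load(open("d0.pkl","rb"))
K,T=d["top"]["K"],d["top"]["cam_to_world"];K2,T2=d["scene"]["K"],d["scene"]["cam_to_world"]
f=lambda x,y:(290+(x-400)*.375,95+y*.375)
g=lambda x,y:(190+x*.4,140+y*.4)
for n,q,z in [("barL",(457,92),.237),("barR",(545,298),.237),("bead1",(455,192),.179),("bead2",(464,214),.179)]:
    print(n,onz(K,T,*f(*q),z))
for n,q,q2 in [("barL",(457,92),(318,38)),("barR",(546,298),(192,162)),("beadend",(459,203),(297,147)),]:
    print(n,tri([ray(K,T,*f(*q)),ray(K2,T2,*g(*q2))]))
# plate
for n,k,t in(("top",K,T),("scene",K2,T2)):
    im=d[n]["image"].astype(int); m=((im.min(2)>195)).astype(np.uint8)
    c=max([c for c in cv2.findContours(m,0,2)[0] if (n!="top" or 150<c[:,0,0].mean()<320) and (n!="scene" or 300<c[:,0,0].mean()<430)],key=cv2.contourArea)
    pts=np.array([onz(k,t,u,v,.017)[:2] for u,v in c[:,0]]).astype(np.float32)
    print(n,cv2.minEnclosingCircle(pts),cv2.fitEllipse(pts))
for q,z in[((243,134),.23),((258,152),.01),((188,158),.1),((198,178),0)]: print(q,onz(K,T,*q,z))
E
```

```text
barL [0.7241 0.022  0.237 ]
barR [ 0.4931 -0.0636  0.237 ]
bead1 [0.6277 0.0288 0.179 ]
bead2 [0.6017 0.0194 0.179 ]
barL (array([0.6476, 0.0491, 0.3572]), [np.float64(0.040008440182902096), np.float64(0.04000844018290207)])
barR (array([ 0.5805, -0.1217,  0.0311]), [np.float64(0.06725454067967232), np.float64(0.06725454067967226)])
beadend (array([0.6137, 0.028 , 0.1716]), [np.float64(0.004337513676093906), np.float64(0.004337513676093837)])
top ((0.5062868595123291, 0.2297273576259613), 0.1272156834602356) ((0.5064173936843872, 0.22972217202186584), (0.2503456771373749, 0.2509740889072418), 72.48985290527344)
scene ((0.48722994327545166, 0.17254915833473206), 0.10438726097345352) ((0.48152896761894226, 0.16180077195167542), (0.09770147502422333, 0.1936652660369873), 75.94664764404297)
(243, 134) [0.7199 0.2224 0.23  ]
(258, 152) [0.7378 0.2173 0.01  ]
(188, 158) [0.6947 0.429  0.1   ]
(198, 178) [0.6532 0.4283 0.    ]
```

send_rows(moves="3 -6 0 0; 6 -12 0 0; 9 -18 0 0; 12 -24 0 0; 14 -30 0 0; 16 -36 0 0; 18 -41 0 0; 19 -45 0 0; 19 -45 0 0; 19 -45 0 0")

```text
time: 1.4
tool_pos: [-0.0997, 0.2773, 0.2314]
orientation: [[-0.938, 0.348, 0.0], [0.348, 0.938, 0.001], [0.0, 0.001, -1.0]]
contact_force: [0.7, 0.6, -0.4]
width: 0.0855
grip_force: 0.0
```

Run:
```python
from plant import monitor
import numpy as np
np.set_printoptions(precision=4,suppress=True)
s=monitor.observe(); [print(k,s[k]) for k in("time","joints","tool_pos","orientation","contact_force")]
```

```text
time 1.4
joints [ 1.8294 -0.798   2.1382 -0.0002  1.8008  0.6136]
tool_pos [-0.0997  0.2773  0.2314]
orientation [[-0.9376  0.3476  0.    ]
 [ 0.3476  0.9376  0.0006]
 [ 0.0002  0.0006 -1.    ]]
contact_force [ 0.7459  0.5687 -0.4174]
```

send_rows(moves="-2 -2.3 0 0; -4 -4.5 0 0; -4 -4.5 0 0; -4 -4.5 0 0")

```text
time: 1.9
tool_pos: [-0.091, 0.2587, 0.2364]
orientation: [[-0.937, 0.349, 0.01], [0.349, 0.937, -0.028], [-0.019, -0.023, -1.0]]
contact_force: [0.5, -0.6, -0.6]
width: 0.0856
grip_force: 0.0
```

Run:
```python
from plant import monitor
import numpy as np
np.set_printoptions(precision=4,suppress=True)
s=monitor.observe(); [print(k,s[k]) for k in("time","joints","tool_pos","orientation","contact_force")]
```

```text
time 1.9
joints [ 1.8187 -0.8291  2.1447 -0.0028  1.856   0.6036]
tool_pos [-0.091   0.2587  0.2364]
orientation [[-0.937   0.3491  0.01  ]
 [ 0.3487  0.9368 -0.0284]
 [-0.0193 -0.0232 -0.9995]]
contact_force [ 0.498  -0.6062 -0.5763]
```

send_rows(moves="-4 -4.5 0 0; -8 -9 0 0; -8 -9 0 0; -8 -9 0 0")

```text
time: 2.4
tool_pos: [-0.0804, 0.2454, 0.2555]
orientation: [[-0.937, 0.349, 0.024], [0.347, 0.935, -0.072], [-0.048, -0.059, -0.997]]
contact_force: [0.3, 0.8, -1.0]
width: 0.0853
grip_force: 0.0
```

send_rows(moves="0 5 0 0; 0 10 0 0; 0 10 0 0")

```text
time: 2.78
tool_pos: [-0.0446, 0.3403, 0.2481]
orientation: [[-0.936, 0.351, 0.025], [0.348, 0.934, -0.076], [-0.05, -0.062, -0.997]]
contact_force: [0.4, -0.6, 0.4]
width: 0.0855
grip_force: 0.0
```

Run:
```python
from plant import monitor
import numpy as np
np.set_printoptions(precision=4,suppress=True)
s=monitor.observe(); [print(k,s[k]) for k in("time","joints","tool_pos","orientation","contact_force")]
```

```text
time 2.775
joints [ 1.6429 -0.6016  2.0095 -0.0198  1.8112  0.426 ]
tool_pos [-0.0446  0.3403  0.2481]
orientation [[-0.936   0.351   0.0247]
 [ 0.3483  0.9343 -0.0759]
 [-0.0497 -0.0625 -0.9968]]
contact_force [ 0.3585 -0.6433  0.4157]
```

Run:
```python
import numpy as np
np.set_printoptions(precision=4,suppress=True)
D=[((.1165,1.4423,1.584),.6748,.2305),((-.798,2.1382,1.8008),np.hypot(.0997,.2773),.2314),((-.8291,2.1447,1.856),np.hypot(.091,.2587),.2364),((-.6016,2.0095,1.8112),np.hypot(.0446,.3403),.2481)]
A=[];b=[]
for (q2,q3,q5),r,z in D:
    f=q2+q3;t=f+q5
    # r0,h,a,b,c(elbow offset),L
    A+= [[1,0,np.sin(q2),np.sin(f),np.sin(t)],[0,1,np.cos(q2),np.cos(f),np.cos(t)]]; b+=[r,z]
x,res,rk,sv=np.linalg.lstsq(np.array(A),np.array(b),rcond=None); print(x,sv,np.array(A)@x-b)
```

```text
[0.0239 0.1152 0.437  0.6004 0.3259] [3.3301 2.9193 0.6069 0.1328 0.0418] [-0.0001  0.0001  0.001   0.0002 -0.0014 -0.0002  0.0006 -0.0001]
```

```bash
cat >> h.py <<'E'
def shift(s,W): 
    return s["orientation"].T@(np.asarray(W)-s["tool_pos"])*100
E
python3 - <<'E'
from h import *
from plant import monitor
np.set_printoptions(precision=2,suppress=True)
s=monitor.observe()
for W in [(.35,.35,.55),(.6,0,.6)]: print(shift(s,W))
E
```

```text
[-38.1   12.87 -29.19]
[-73.94 -11.37 -30.9 ]
```

send_rows(moves="-5 1.6 -3.7 0.1; -10 3.2 -7.4 0.2; -15 4.8 -11 0.35; -20 6.4 -15 0.5; -25 8 -19 0.6; -30 10 -23 0.7; -35 12 -27 0.8; -38 13 -29 0.86; -43 9.5 -29.3 0.86; -48 6 -29.5 0.86; -53 2.7 -29.8 0.86; -58 -0.7 -30 0.86")

```text
time: 4.28
tool_pos: [0.488, 0.1515, 0.5777]
orientation: [[-0.347, 0.937, 0.025], [0.935, 0.348, -0.072], [-0.076, -0.001, -0.997]]
contact_force: [-0.3, 0.2, -0.4]
width: 0.0855
grip_force: 0.0
```

Run:
```python
from h import *
from plant import monitor
np.set_printoptions(precision=3,suppress=True)
s=monitor.observe();print(s["time"],s["joints"],s["tool_pos"],s["orientation"])
for W in [(.62,-.02,.62),(.5,-.42,.64),(.25,-.69,.64)]: print(shift(s,W))
```

```text
4.275 [ 0.294 -0.116  1.106 -0.091  2.147 -0.111] [0.488 0.151 0.578] [[-0.347  0.937  0.025]
 [ 0.935  0.348 -0.072]
 [-0.076 -0.001 -0.997]]
[-20.933   6.402  -2.65 ]
[-54.309 -18.771  -2.062]
[-70.869 -51.604  -0.746]
```

send_rows(moves="-6 0 -0.5 0; -12 -0.5 -0.8 0; -18 -1.5 -1 0; -24 -3 -1.2 0; -29 -5.5 -1.4 0; -34 -8 -1.6 0; -40 -11 -1.8 0; -45 -13.5 -2 0; -50 -16 -2 0; -54 -19 -2 0; -57 -24 -2 0; -60 -29 -2 0")

```text
time: 5.78
tool_pos: [0.4227, -0.5078, 0.6437]
orientation: [[-0.347, 0.937, 0.025], [0.935, 0.348, -0.072], [-0.076, -0.002, -0.997]]
contact_force: [0.9, 0.5, 0.4]
width: 0.0853
grip_force: 0.0
```

send_rows(moves="-3 -5.5 0 0; -6 -11 0 0; -8.5 -16 0 0; -11 -22 0 0; -11 -22 0 0")

```text
time: 6.4
tool_pos: [0.253, -0.6896, 0.6501]
orientation: [[-0.343, 0.939, 0.023], [0.936, 0.344, -0.07], [-0.074, -0.002, -0.997]]
contact_force: [1.1, 0.0, -0.2]
width: 0.0852
grip_force: 0.0
```

Run:
```python
from h import *
from plant import monitor
np.set_printoptions(precision=3,suppress=True)
s=monitor.observe();print(s["time"],s["joints"],s["tool_pos"],s["orientation"],s["qvel"])
p=s["tool_pos"]
print(s["orientation"].T@[.347*20,-.938*20,15])
```

```text
6.4 [-1.254  0.548  0.18   0.     2.34  -1.605] [ 0.253 -0.69   0.65 ] [[-0.343  0.939  0.023]
 [ 0.936  0.344 -0.07 ]
 [-0.074 -0.002 -0.997]] [ 0.034 -0.015 -0.015  0.012  0.006  0.011]
[-21.051   0.032 -13.489]
```

send_rows(moves="-5 0 -3 0; -10 0 -6 0; -15 0 -9 0")

```text
time: 6.78
tool_pos: [0.2668, -0.7144, 0.6463]
orientation: [[-0.346, 0.937, 0.038], [0.931, 0.348, -0.108], [-0.114, -0.002, -0.993]]
contact_force: [-0.8, 0.7, -0.1]
width: 0.0852
grip_force: 0.0
```

send_rows(moves="-10 0 -6 0; -20 0 -12 0")

```text
time: 7.02
tool_pos: [0.273, -0.7332, 0.6394]
orientation: [[-0.344, 0.938, 0.05], [0.927, 0.348, -0.142], [-0.151, -0.002, -0.989]]
contact_force: [-0.1, -0.0, -0.2]
width: 0.0852
grip_force: 0.0
```

send_rows(moves="-10 0 -6 0; -20 0 -12 0")

```text
time: 7.28
tool_pos: [0.2786, -0.7491, 0.635]
orientation: [[-0.342, 0.938, 0.063], [0.921, 0.347, -0.176], [-0.187, -0.002, -0.982]]
contact_force: [-0.2, 0.2, 0.3]
width: 0.0848
grip_force: 0.0
```

Run:
```python
from h import *
from plant import monitor
np.set_printoptions(precision=3,suppress=True)
s=monitor.observe();print(s["time"],s["joints"],s["tool_pos"],s["orientation"],s["qvel"])
```

```text
7.275 [-1.248  0.643  0.073  0.005  2.237 -1.6  ] [ 0.279 -0.749  0.635] [[-0.342  0.938  0.063]
 [ 0.921  0.347 -0.176]
 [-0.187 -0.002 -0.982]] [-0.001  0.042  0.001  0.    -0.058  0.003]
```

send_rows(moves="-12 0 -12 0; -25 0 -20 0")

```text
time: 7.52
tool_pos: [0.278, -0.7473, 0.6499]
orientation: [[-0.339, 0.938, 0.076], [0.913, 0.348, -0.213], [-0.226, -0.002, -0.974]]
contact_force: [-0.5, 0.2, 0.5]
width: 0.0854
grip_force: 0.0
```

send_rows(moves="-12 0 -12 0; -25 0 -20 0")

```text
time: 7.78
tool_pos: [0.2773, -0.7451, 0.6647]
orientation: [[-0.336, 0.938, 0.09], [0.904, 0.348, -0.248], [-0.264, -0.002, -0.965]]
contact_force: [-0.0, 0.1, -0.1]
width: 0.0851
grip_force: 0.0
```

send_rows(moves="-12 0 -12 0; -25 0 -20 0")

```text
time: 8.02
tool_pos: [0.2759, -0.7412, 0.6811]
orientation: [[-0.332, 0.938, 0.103], [0.894, 0.347, -0.284], [-0.302, -0.002, -0.953]]
contact_force: [0.5, -0.6, 0.1]
width: 0.0851
grip_force: 0.0
```

send_rows(moves="-12 0 -12 0; -25 0 -20 0")

```text
time: 8.28
tool_pos: [0.2738, -0.7355, 0.6991]
orientation: [[-0.328, 0.938, 0.116], [0.882, 0.347, -0.319], [-0.339, -0.002, -0.941]]
contact_force: [-0.5, 0.2, -0.5]
width: 0.0854
grip_force: 0.0
```

send_rows(moves="-12 0 -12 0; -25 0 -20 0")

```text
time: 8.52
tool_pos: [0.2711, -0.7279, 0.7185]
orientation: [[-0.323, 0.938, 0.129], [0.868, 0.347, -0.354], [-0.377, -0.002, -0.926]]
contact_force: [-0.1, 0.2, 0.1]
width: 0.0856
grip_force: 0.0
```

send_rows(moves="-12 0 -12 0; -25 0 -20 0")

```text
time: 8.78
tool_pos: [0.2677, -0.7187, 0.7389]
orientation: [[-0.317, 0.938, 0.142], [0.853, 0.347, -0.389], [-0.414, -0.002, -0.91]]
contact_force: [-0.2, 0.6, 0.1]
width: 0.0852
grip_force: 0.0
```

send_rows(moves="-14 0 -10 0; -27 0 -16 0")

```text
time: 9.02
tool_pos: [0.2684, -0.7206, 0.7504]
orientation: [[-0.311, 0.938, 0.155], [0.837, 0.347, -0.424], [-0.451, -0.002, -0.893]]
contact_force: [-0.0, 0.0, -0.1]
width: 0.0858
grip_force: 0.0
```

send_rows(moves="-14 0 -10 0; -27 0 -16 0")

```text
time: 9.28
tool_pos: [0.2681, -0.7194, 0.7648]
orientation: [[-0.304, 0.938, 0.168], [0.818, 0.348, -0.458], [-0.488, -0.002, -0.873]]
contact_force: [-0.2, 0.2, 0.1]
width: 0.0855
grip_force: 0.0
```

send_rows(moves="-14 0 -10 0; -27 0 -16 0")

```text
time: 9.52
tool_pos: [0.2667, -0.7155, 0.7814]
orientation: [[-0.297, 0.938, 0.18], [0.798, 0.347, -0.493], [-0.525, -0.002, -0.851]]
contact_force: [-0.3, 0.2, -0.9]
width: 0.0853
grip_force: 0.0
```

Run:
```python
from h import *
from plant import monitor
np.set_printoptions(precision=3,suppress=True)
s=monitor.observe();print(s["time"],s["joints"],s["tool_pos"],s["orientation"])
for W in [(.48,-.45,.65),(.62,-.05,.55),(.57,.2,.45)]: print(shift(s,W))
```

```text
9.525 [-1.254  0.484  0.073  0.02   2.032 -1.596] [ 0.267 -0.715  0.781] [[-0.297  0.938  0.18 ]
 [ 0.798  0.347 -0.493]
 [-0.525 -0.002 -0.851]]
[21.74  29.261  1.95 ]
[54.741 56.311 -6.725]
[ 81.417  60.333 -11.436]
```

send_rows(moves="3.5 5 0.3 0; 7 10 0.6 0; 11 15 1 0; 15 20 1.5 0; 18.5 25 1.7 0; 22 29.5 1.9 0; 27 33.5 0.5 0; 32 37.5 -1 0; 37 41.5 -2.5 0; 42 45.5 -3.5 0; 46 49 -4.5 0; 50 53 -5.5 0")

```text
time: 11.02
tool_pos: [0.5932, -0.1318, 0.5712]
orientation: [[-0.297, 0.938, 0.18], [0.799, 0.348, -0.49], [-0.523, -0.002, -0.853]]
contact_force: [0.3, -0.7, 0.7]
width: 0.0856
grip_force: 0.0
```

Run:
```python
from h import *
from plant import monitor
np.set_printoptions(precision=3,suppress=True)
s=monitor.observe();print(s["time"],s["joints"],s["tool_pos"])
for W in [(.58,.12,.48),(.56,.11,.31),(.63,.12,.3)]: print(shift(s,W))
```

```text
11.025 [-0.028 -0.096  1.172 -0.523  1.807 -0.576] [ 0.593 -0.132  0.571]
[25.282  7.527 -4.811]
[33.962  5.331  9.812]
[33.203 12.243 11.437]
```

send_rows(moves="6 1.8 -1.2 0; 12 3.6 -2.4 0; 18 5.4 -3.6 0; 24 7 -4.5 0; 27 7 -1 0; 30 6.5 3 0; 32.5 6 7 0; 34 5.3 9.8 0; 34 5.3 9.8 0")

```text
time: 12.15
tool_pos: [0.5586, 0.108, 0.3082]
orientation: [[-0.299, 0.938, 0.177], [0.799, 0.348, -0.491], [-0.522, -0.005, -0.853]]
contact_force: [0.5, -0.2, 0.7]
width: 0.0856
grip_force: 0.0
```

Run:
```python
from h import *
from plant import monitor,read_camera
np.set_printoptions(precision=3,suppress=True)
s=monitor.observe();print(s["time"],s["joints"],s["tool_pos"],s["qvel"]); r=read_camera("wrist"); pickle.dump((s,r),open("w1.pkl","wb"))
cv2.imwrite("pics/w1.png",r["image"][:,:,::-1])
```

```text
12.15 [ 0.413 -0.129  1.631 -0.551  1.665  0.011] [0.559 0.108 0.308] [ 0.    -0.005 -0.081 -0.01   0.024 -0.015]
```

send_rows(moves="0 4 0.5 0; 0 7 1 0; 0 7 1 0; 0 7 1 0")

```text
time: 12.7
tool_pos: [0.6269, 0.1277, 0.3028]
orientation: [[-0.297, 0.938, 0.181], [0.8, 0.347, -0.49], [-0.522, -0.001, -0.853]]
contact_force: [-0.2, 0.4, -0.3]
width: 0.0854
grip_force: 0.0
```

Run:
```python
from h import *
from plant import monitor,read_camera
np.set_printoptions(precision=3,suppress=True)
s=monitor.observe();print(s["time"],s["joints"],s["tool_pos"],s["qvel"]); r=read_camera("wrist"); pickle.dump((s,r),open("w2.pkl","wb"))
s1,r1=pickle.load(open("w1.pkl","rb"))
c=np.vstack([cv2.resize(x["image"][0:300,70:570,::-1],(500,300)) for x in(r1,r)])
cv2.imwrite("pics/w12.png",c)
```

```text
12.7 [ 0.399  0.023  1.493 -0.55   1.641  0.008] [0.627 0.128 0.303] [ 0.002 -0.016  0.017  0.    -0.003  0.002]
```

View pics/w12.png

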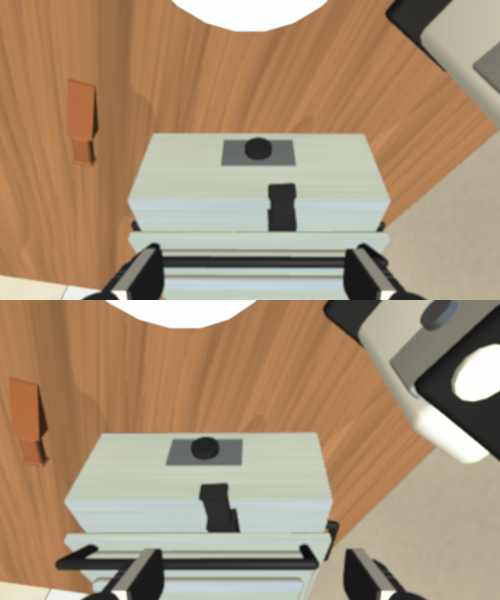

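The two stacked wrist views show the black tail at full-frame (338–367, 184–232) in the first and (270–298, 185–232) in the second. Its bead is at the outer end, the bar crosses below it, and the knob is separate.

Run:
```python
from h import *
np.set_printoptions(precision=4,suppress=True)
V=[];C=[]
for n,(x0,x1) in(("w1",(330,376)),("w2",(260,315))):
    s,r=pickle.load(open(n+".pkl","rb")); g=r["image"].max(2)
    m=(g<75).astype(np.uint8)[176:236,x0:x1]
    c=max(cv2.findContours(m,0,2)[0],key=cv2.contourArea)
    for y in range(4,58,3):
        xs=np.where(m[y])[0]; print(y+176,(xs.min()+x0,xs.max()+x0) if len(xs) else None,end=' ')
    print()
    V.append((r["K"],wT(s,r["hand_eye"])))
    cv2.imwrite(f"pics/{n}c.png",cv2.resize(r["image"][165:265,x0-30:x1+30,::-1],None,fx=5,fy=5,interpolation=2))
a=cv2.imread("pics/w1c.png");b=cv2.imread("pics/w2c.png");h=np.hstack([a,b]);print(h.shape);cv2.imwrite("pics/wc.png",cv2.resize(h,(800,375)))
```

```text
180 None 183 None 186 (np.int64(339), np.int64(363)) 189 (np.int64(339), np.int64(364)) 192 (np.int64(339), np.int64(364)) 195 (np.int64(339), np.int64(364)) 198 (np.int64(340), np.int64(363)) 201 (np.int64(341), np.int64(362)) 204 (np.int64(341), np.int64(362)) 207 (np.int64(342), np.int64(362)) 210 (np.int64(339), np.int64(363)) 213 (np.int64(339), np.int64(363)) 216 (np.int64(339), np.int64(364)) 219 (np.int64(339), np.int64(364)) 222 (np.int64(339), np.int64(364)) 225 (np.int64(339), np.int64(365)) 228 (np.int64(339), np.int64(365)) 231 None 
180 None 183 None 186 (np.int64(272), np.int64(296)) 189 (np.int64(271), np.int64(296)) 192 (np.int64(271), np.int64(296)) 195 (np.int64(270), np.int64(296)) 198 (np.int64(270), np.int64(297)) 201 (np.int64(274), np.int64(297)) 204 (np.int64(275), np.int64(298)) 207 (np.int64(276), np.int64(298)) 210 (np.int64(276), np.int64(304)) 213 (np.int64(277), np.int64(305)) 216 (np.int64(278), np.int64(306)) 219 (np.int64(278), np.int64(306)) 222 (np.int64(278), np.int64(307)) 225 (np.int64(277), np.int64(307)) 228 (np.int64(277), np.int64(308)) 231 (np.int64(279), np.int64(308)) 
(500, 1105, 3)
```

View pics/wc.png

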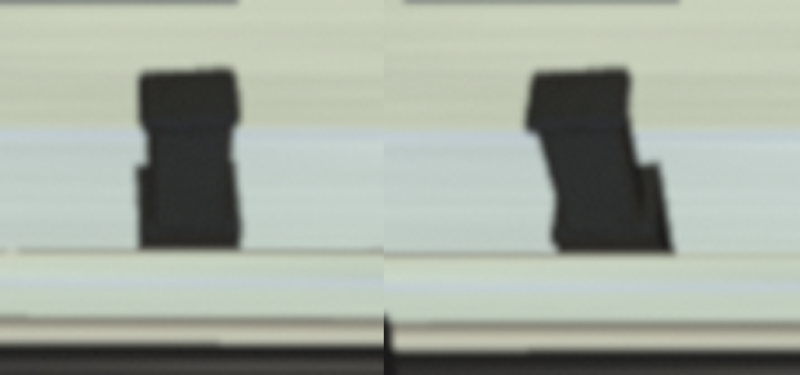

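The crop shows the bead's lower outer corners at (338.4,184.9)/(365.2,184.3) in view 1 and (271.2,184.9)/(297.7,184.3) in view 2. The bead's inner shoulder is at about row 199, and the lid edge is at about row 233.

Run:
```python
from h import *
np.set_printoptions(precision=4,suppress=True)
V=[]
for n in("w1","w2"):
    s,r=pickle.load(open(n+".pkl","rb")); V.append((r["K"],wT(s,r["hand_eye"])))
_,d=pickle.load(open("d0.pkl","rb")); t=(d["top"]["K"],d["top"]["cam_to_world"])
P={"botL":((338.4,184.9),(271.2,184.9)),"botR":((365.2,184.3),(297.7,184.3)),"shL":((338.4,199.5),(269.5,200.4)),"shR":((366.3,198.1),(298.2,197.6))}
for n,q in P.items():
    print(n,*tri([ray(*V[i],*q[i]) for i in(0,1)]))
# bar (dark) in wrist views: bar line on full rows; top-plane z .179 for shoulder
X=np.array([.347,-.938]);
for n in("shL","shR"): print(n,[onz(*V[i],*P[n][i],.179) for i in(0,1)])
for n in("botL","botR"): print(n,[onz(*V[i],*P[n][i],.161) for i in(0,1)])
f=lambda x,y:(290+(x-400)*.375,95+y*.375)
print([onz(*t,*f(*q),.179) for q in((455,192),(464,214))])
# tail edges direction from w1: left x 341@201..342@207 ; wedge corners near lid
print([onz(*V[0],u,233,.175) for u in(339,365.5)],[onz(*V[1],u,233,.175) for u in(279,308)])
# front shoulder edges of cooker: housing front top edge row in w1 and lid edge
for i,(a,b) in enumerate([((205,200),(455,200))]): print([onz(*V[0],*p,.15) for p in(a,b)])
```

```text
botL [0.6077 0.02   0.1614] [np.float64(7.03931245899776e-05), np.float64(7.039312458996759e-05)]
botR [0.6331 0.0332 0.164 ] [np.float64(1.5623804573644934e-05), np.float64(1.562380457357436e-05)]
shL [0.609  0.0156 0.1789] [np.float64(0.0002162756741132244), np.float64(0.00021627567411321605)]
shR [0.6364 0.0267 0.1767] [np.float64(0.00043823140619999934), np.float64(0.0004382314061999316)]
shL [array([0.6088, 0.0159, 0.179 ]), array([0.6091, 0.0153, 0.179 ])]
shR [array([0.6354, 0.0283, 0.179 ]), array([0.6356, 0.0298, 0.179 ])]
botL [array([0.6079, 0.0195, 0.161 ]), array([0.6077, 0.0197, 0.161 ])]
botR [array([0.6347, 0.0306, 0.161 ]), array([0.6338, 0.0303, 0.161 ])]
[array([0.6277, 0.0288, 0.179 ]), array([0.6017, 0.0194, 0.179 ])]
[array([ 0.6347, -0.0446,  0.175 ]), array([ 0.665 , -0.0332,  0.175 ])] [array([ 0.6333, -0.0428,  0.175 ]), array([ 0.6658, -0.0307,  0.175 ])]
[array([ 0.472 , -0.0711,  0.15  ]), array([0.7527, 0.0347, 0.15  ])]
```

Run:
```python
from h import *
from plant import monitor
np.set_printoptions(precision=4,suppress=True)
V=[];B=[]
for n,cols in(("w1",(250,270)),("w2",(260,280))):
    s,r=pickle.load(open(n+".pkl","rb")); v=(r["K"],wT(s,r["hand_eye"])); g=r["image"].max(2)
    rows=[np.where(g[240:290,c]<75)[0]+240 for c in cols]; print(n,[(q.min(),q.max()) for q in rows])
    c=cols[0]; m=(rows[0].min()+rows[0].max())/2
    B.append([onz(*v,c,m,z) for z in(.22,.225,.23,.235,.24)])
x=np.array([.353,-.936]); e=np.array([.6212,.0253])
for b in B: print([round(float((p[:2]-e)@x),4) for p in b])
s=monitor.observe()
u=np.array([.41,-.912]);G=np.r_[e+u*.022,.173]; z=s["orientation"][:,2]
T=G+.019*z; print(T,shift(s,T),shift(s,T-.09*z))
```

```text
w1 [(np.int64(257), np.int64(266)), (np.int64(257), np.int64(266))]
w2 [(np.int64(259), np.int64(268)), (np.int64(259), np.int64(268))]
[0.0613, 0.0528, 0.0443, 0.0358, 0.0272]
[0.0613, 0.0527, 0.044, 0.0354, 0.0268]
[ 0.6337 -0.0041  0.1568] [-3.1219 -3.9127 19.0324] [-3.1219 -3.9127 10.0324]
```

send_rows(moves="-1.5 -2 3 -0.03; -3 -3.9 6 -0.06; -3 -3.9 10 -0.06; -3 -3.9 13 -0.06; -3 -3.9 15.5 -0.06; -3 -3.9 15.5 -0.06; -3 -3.9 15.5 -0.06", gripper=0.4)

```text
time: 13.62
tool_pos: [0.6271, 0.0146, 0.1866]
orientation: [[-0.352, 0.918, 0.181], [0.777, 0.395, -0.49], [-0.521, -0.032, -0.853]]
contact_force: [-0.0, 0.9, 0.1]
width: 0.0602
grip_force: 0.0
```

Run:
```python
from h import *
from plant import monitor,read_camera
np.set_printoptions(precision=4,suppress=True)
s=monitor.observe();R=s["orientation"]; print(s["time"],s["tool_pos"],R,s["contact_force"],s["width"])
r=read_camera("wrist"); c=read_camera("scene"); t=read_camera("top")
e=np.array([.6212,.0253]);u=np.array([.41,-.912]);G=np.r_[e+u*.021,.173]; T=G+.019*R[:,2]; print(T,shift(s,T),R[:,1])
a=cv2.resize(c["image"][150:250,230:350,::-1],(480,400),interpolation=2); b=cv2.resize(r["image"][:,:,::-1],(320,200))
o=np.zeros((600,800,3),np.uint8); o[:400,:480]=a; o[:200,480:]=b; o[210:450,480:]=cv2.resize(t["image"][140:200,290:370,::-1],(320,240),interpolation=2)
o[400:600,:480]=cv2.resize(r["image"][150:290,210:480,::-1],(480,200))
cv2.imwrite("pics/g.png",o)
```

```text
13.625 [0.6271 0.0146 0.1866] [[-0.3524  0.9182  0.1812]
 [ 0.7771  0.3949 -0.49  ]
 [-0.5215 -0.0319 -0.8527]] [-0.01    0.9237  0.0749] 0.06021660039004074
[ 0.6333 -0.0032  0.1568] [-0.0401 -0.0418  3.5262] [ 0.9182  0.3949 -0.0319]
```

View pics/g.png

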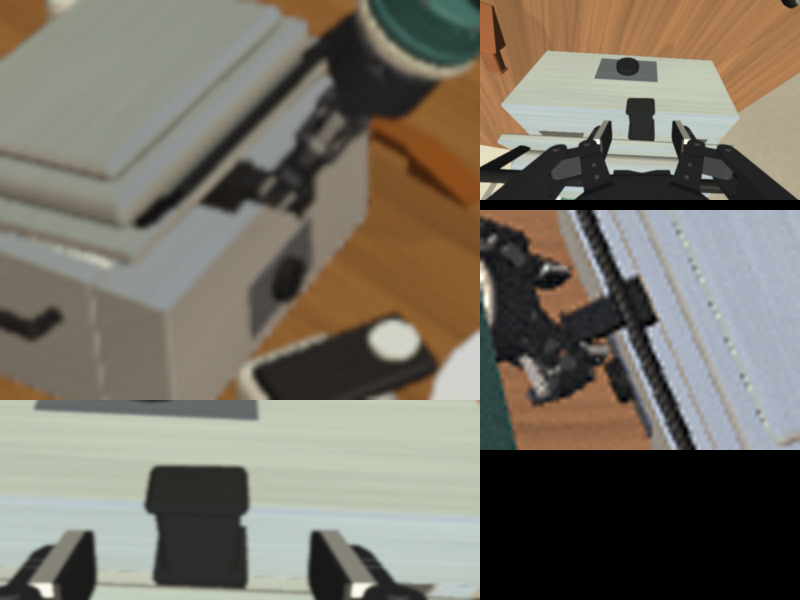

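The picture shows the tail centred between the open pads (bead at about (198,490) in the lower crop, pads at 95 and 310), with the gripper body clear of the bar. I'll advance and close.

send_rows(moves="0 0 1.2 0; 0 0 2.4 0; 0 0 3.5 0; 0 0 3.5 0")

```text
time: 14.28
tool_pos: [0.633, -0.0036, 0.1538]
orientation: [[-0.354, 0.918, 0.178], [0.777, 0.394, -0.491], [-0.521, -0.035, -0.853]]
contact_force: [0.7, 0.8, -0.3]
width: 0.0597
grip_force: 0.0
```

send_rows(moves="0 0 0 0; 0 0 0 0; 0 0 0 0; 0 0 0 0", gripper=-1, force=60)

```text
time: 14.78
tool_pos: [0.6335, -0.0028, 0.1556]
orientation: [[-0.353, 0.918, 0.18], [0.777, 0.395, -0.49], [-0.521, -0.033, -0.853]]
contact_force: [-1.5, 1.7, 3.8]
width: 0.0251
grip_force: 60.0
```

Run:
```python
from h import *
from plant import monitor
np.set_printoptions(precision=4,suppress=True)
s=monitor.observe();R=s["orientation"]; print(s["time"],s["tool_pos"],s["contact_force"],s["width"],s["grip_force"])
print(R.T@[-.41,.912,0])
```

```text
14.775 [ 0.6335 -0.0028  0.1556] [-1.4862  1.6836  3.8296] 0.02506063204753473 60.0267280251137
[ 0.8533 -0.0163 -0.521 ]
```

send_rows(moves="0.4 0 -0.25 0; 0.85 0 -0.5 0; 0.85 0 -0.5 0; 0.85 0 -0.5 0; 0.85 0 -0.5 0; 0.85 0 -0.5 0")

```text
time: 15.52
tool_pos: [0.6294, 0.0063, 0.1556]
orientation: [[-0.353, 0.918, 0.18], [0.777, 0.395, -0.49], [-0.521, -0.033, -0.853]]
contact_force: [-1.4, 0.1, 6.4]
width: 0.0251
grip_force: 60.6
```

Run:
```python
from h import *
from plant import monitor,read_camera
np.set_printoptions(precision=4,suppress=True)
s=monitor.observe();R=s["orientation"]; print(s["time"],s["tool_pos"],s["contact_force"],s["width"],s["grip_force"])
r=read_camera("wrist");pickle.dump((s,r),open("w3.pkl","wb"))
o=np.vstack([r["image"][100:400,:,::-1],read_camera("scene")["image"][100:300,:,::-1]])
cv2.imwrite("pics/t1.png",o)
```

```text
15.525 [0.6294 0.0063 0.1556] [-1.396   0.1495  6.3514] 0.025080045606397004 60.56784239477565
```

View pics/t1.png

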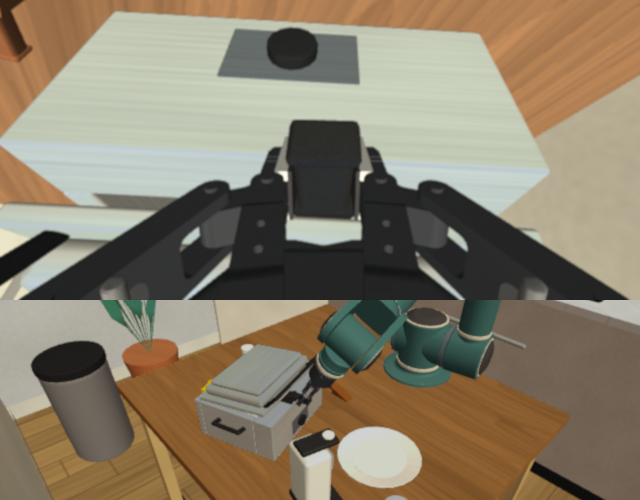

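The wrist view shows the tail held firmly between the pads (bead at (325,140)), moved out about 1 cm. I'll continue.

send_rows(moves="0.4 0 -0.25 0; 0.85 0 -0.5 0; 0.85 0 -0.5 0; 0.85 0 -0.5 0; 0.85 0 -0.5 0; 0.85 0 -0.5 0; 1.3 0 -0.8 0; 1.7 0 -1.04 0; 1.7 0 -1.04 0; 1.7 0 -1.04 0; 1.7 0 -1.04 0; 1.7 0 -1.04 0")

```text
time: 17.12
tool_pos: [0.6215, 0.0248, 0.1553]
orientation: [[-0.353, 0.918, 0.18], [0.777, 0.395, -0.49], [-0.521, -0.033, -0.853]]
contact_force: [-3.2, 1.4, 6.4]
width: 0.0249
grip_force: 60.7
```

send_rows(moves="0.4 0 -0.25 0; 0.85 0 -0.5 0; 0.85 0 -0.5 0; 0.85 0 -0.5 0; 0.85 0 -0.5 0; 0.85 0 -0.5 0; 1.3 0 -0.8 0; 1.7 0 -1.04 0; 1.7 0 -1.04 0; 1.7 0 -1.04 0; 1.7 0 -1.04 0; 1.7 0 -1.04 0")

```text
time: 18.62
tool_pos: [0.6135, 0.0433, 0.1551]
orientation: [[-0.353, 0.918, 0.18], [0.777, 0.395, -0.49], [-0.521, -0.033, -0.853]]
contact_force: [-2.4, 1.6, 5.9]
width: 0.0252
grip_force: 60.5
```

Run:
```python
from h import *
from plant import monitor,read_camera
s=monitor.observe()
r=read_camera("wrist");c=read_camera("scene")["image"]
o=np.vstack([cv2.resize(r["image"][100:400,:,::-1],(560,262)),cv2.resize(c[140:260,190:350,::-1],(430,322),interpolation=2)[:, :].copy() if 0 else cv2.copyMakeBorder(cv2.resize(c[140:260,190:350,::-1],(430,322),interpolation=2),0,0,0,130,0)])
cv2.imwrite("pics/t5.png",o)
```

```text
(no output)
```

View pics/t5.png

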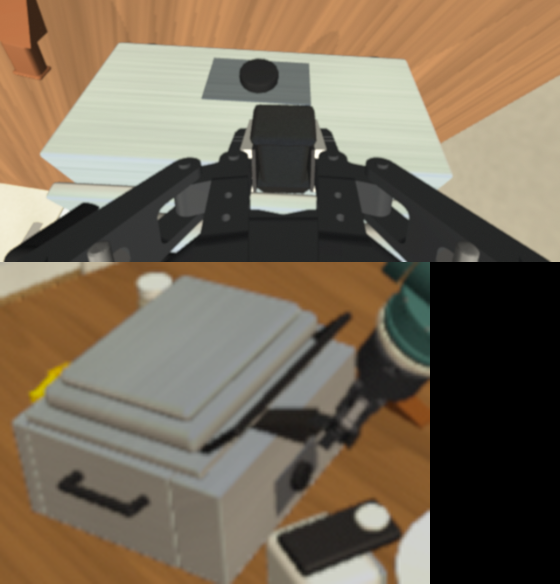

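The lid has sunk as the wedge came out, and the lifter is still gripped level under the bar. Two more tugs follow, then one to clear.

send_rows(moves="0.4 0 -0.27 0; 0.85 0 -0.54 0; 0.85 0 -0.54 0; 0.85 0 -0.54 0; 0.85 0 -0.54 0; 0.85 0 -0.54 0; 1.3 0 -0.82 0; 1.7 0 -1.07 0; 1.7 0 -1.07 0; 1.7 0 -1.07 0; 1.7 0 -1.07 0; 1.7 0 -1.07 0")

```text
time: 20.23
tool_pos: [0.6057, 0.0612, 0.1552]
orientation: [[-0.353, 0.918, 0.18], [0.777, 0.395, -0.49], [-0.521, -0.034, -0.853]]
contact_force: [-0.6, 1.1, 3.3]
width: 0.0251
grip_force: 60.0
```

send_rows(moves="0.4 0 -0.28 0; 0.85 0 -0.54 0; 0.85 0 -0.54 0; 0.85 0 -0.54 0; 0.85 0 -0.54 0; 0.85 0 -0.54 0")

```text
time: 20.98
tool_pos: [0.6018, 0.0704, 0.1554]
orientation: [[-0.353, 0.918, 0.18], [0.777, 0.395, -0.49], [-0.521, -0.034, -0.853]]
contact_force: [-0.8, 0.2, 1.9]
width: 0.025
grip_force: 59.9
```

Run:
```python
from h import *
from plant import monitor,read_camera
np.set_printoptions(precision=4,suppress=True)
s=monitor.observe();R=s["orientation"];p=s["tool_pos"];print(s["time"],p,s["contact_force"],s["joints"])
c=read_camera("scene")["image"];t=read_camera("top")["image"]
o=np.hstack([cv2.resize(x,(400,300),interpolation=2) for x in(c[140:260,190:350,::-1],t[110:215,270:410,::-1])])
cv2.imwrite("pics/t8.png",o)
for W in [p+[-.03,.06,.05]]: print(shift(s,W))
```

```text
20.975 [0.6018 0.0704 0.1554] [-0.7847  0.1763  1.8568] [ 0.3254 -0.0124  1.7693 -0.5583  1.3989  0.0119]
[ 3.1168 -0.554  -7.7446]
```

View pics/t8.png

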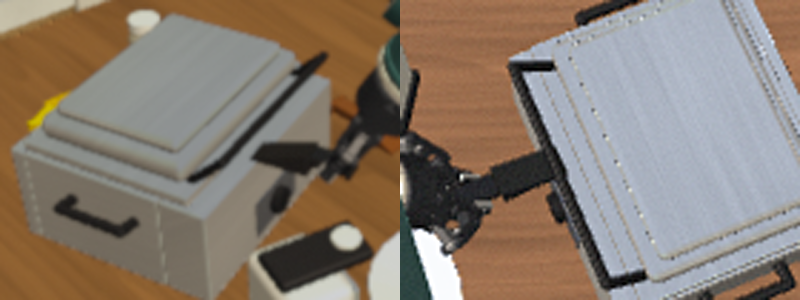

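The lid is fully closed, and the lifter is out and held level. Next I carry it to the plate.

Run:
```python
from h import *
from plant import monitor
np.set_printoptions(precision=3,suppress=True)
s=monitor.observe()
for W in [(.57,.14,.18),(.484,.278,.12),(.484,.278,.04)]: print(shift(s,W))
```

```text
[ 5.249 -0.252 -6.084]
[22.135 -2.499 -9.277]
[26.304 -2.231 -2.454]
```

send_rows(moves="2.5 -0.1 -3 0; 5.2 -0.3 -6 0; 9 -0.8 -7 0; 13.5 -1.4 -7.8 0; 18 -2 -8.5 0; 22.1 -2.5 -9.3 0; 24 -2.4 -6 0; 26.3 -2.2 -2.5 0; 26.3 -2.2 -2.5 0; 26.3 -2.2 -2.5 0")

```text
time: 22.32
tool_pos: [0.4847, 0.2786, 0.0419]
orientation: [[-0.353, 0.918, 0.18], [0.777, 0.395, -0.49], [-0.521, -0.033, -0.853]]
contact_force: [0.5, 0.2, -0.9]
width: 0.0249
grip_force: 60.1
```

Run:
```python
from h import *
from plant import monitor,read_camera
np.set_printoptions(precision=4,suppress=True)
s=monitor.observe();R=s["orientation"];p=s["tool_pos"];print(s["time"],p,s["contact_force"],s["joints"])
C=read_camera("scene");c=C["image"];T=read_camera("top");t=T["image"]
pickle.dump((s,C,T),open("p.pkl","wb"))
o=np.hstack([cv2.resize(x,(400,300),interpolation=2) for x in(c[205:310,320:460,::-1],t[150:270,180:340,::-1])])
cv2.imwrite("pics/p.png",o)
print(shift(s,p-[0,0,.01]),R)
print([proj(T["K"],T["cam_to_world"],np.r_[q,.006]) for q in((.506,.230),(.509,.223))])
```

```text
22.325 [0.4847 0.2786 0.0419] [ 0.5377  0.1831 -0.9075] [ 0.729   0.1228  1.8264 -0.5122  1.4335  0.4482]
[0.521  0.0325 0.8529] [[-0.3526  0.9182  0.1804]
 [ 0.7773  0.3947 -0.4899]
 [-0.521  -0.0325 -0.8529]]
[(np.float64(254.16645308432462), np.float64(217.6380164377657)), (np.float64(256.2334554713357), np.float64(216.69326062325695))]
```

View pics/p.png

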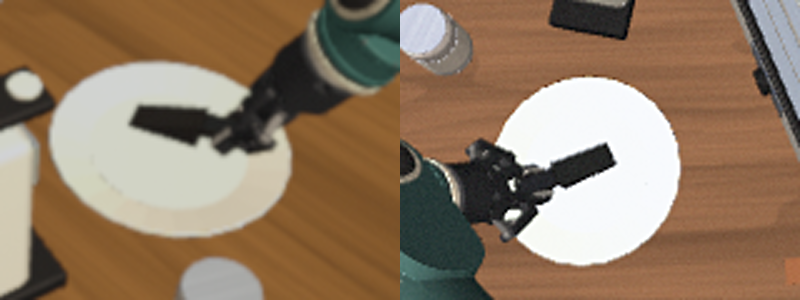

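The lifter's wedge is over the plate centre (wedge at (585,168), plate centre at (588,171) in the top crop). I lower it.

send_rows(moves="0.5 0 0.8 0; 1 0.06 1.6 0; 1.3 0.08 2.13 0; 1.3 0.08 2.13 0; 1.3 0.08 2.13 0")

```text
time: 23.05
tool_pos: [0.4843, 0.2784, 0.0156]
orientation: [[-0.353, 0.918, 0.18], [0.777, 0.395, -0.49], [-0.521, -0.033, -0.853]]
contact_force: [-0.2, -0.3, -1.3]
width: 0.025
grip_force: 60.2
```

send_rows(moves="0.08 0 0.13 0; 0.16 0 0.26 0; 0.16 0 0.26 0")

```text
time: 23.42
tool_pos: [0.484, 0.2783, 0.0123]
orientation: [[-0.353, 0.918, 0.18], [0.777, 0.395, -0.49], [-0.521, -0.034, -0.853]]
contact_force: [-0.2, 1.0, -0.6]
width: 0.0245
grip_force: 60.2
```

send_rows(moves="0.05 0 0.08 0; 0.05 0 0.08 0")

```text
time: 23.68
tool_pos: [0.4841, 0.2784, 0.0117]
orientation: [[-0.353, 0.918, 0.18], [0.777, 0.395, -0.49], [-0.521, -0.033, -0.853]]
contact_force: [-1.4, 0.4, 2.6]
width: 0.0251
grip_force: 60.7
```

send_rows(moves="0.05 0 0.08 0; 0.05 0 0.08 0")

```text
time: 23.92
tool_pos: [0.4842, 0.2785, 0.0115]
orientation: [[-0.353, 0.918, 0.18], [0.777, 0.394, -0.49], [-0.521, -0.033, -0.853]]
contact_force: [-6.4, 1.6, 10.8]
width: 0.0253
grip_force: 61.6
```

send_rows(moves="-0.03 0 -0.06 0; -0.03 0 -0.06 0")

```text
time: 24.18
tool_pos: [0.4841, 0.2784, 0.0116]
orientation: [[-0.353, 0.918, 0.18], [0.777, 0.395, -0.49], [-0.521, -0.033, -0.853]]
contact_force: [-2.8, 0.7, 6.9]
width: 0.0252
grip_force: 60.8
```

send_rows(moves="0 0 0 0; 0 0 0 0; 0 0 0 0; 0 0 0 0", gripper=0.3)

```text
time: 24.68
tool_pos: [0.484, 0.2783, 0.0111]
orientation: [[-0.353, 0.918, 0.18], [0.777, 0.395, -0.49], [-0.521, -0.034, -0.853]]
contact_force: [0.3, 0.3, 0.8]
width: 0.0558
grip_force: 0.0
```

send_rows(moves="0 0 -1 0; 0 0 -2.5 0; 0 0 -5 0; 0 0 -9 0; 0 0 -14 0; 0 0 -18 0; 0 0 -18 0; 0 0 -18 0")

```text
time: 25.68
tool_pos: [0.4514, 0.3667, 0.1647]
orientation: [[-0.354, 0.918, 0.18], [0.777, 0.395, -0.49], [-0.521, -0.034, -0.853]]
contact_force: [-0.3, -0.7, -0.8]
width: 0.0556
grip_force: 0.0
```

Run:
```python
from h import *
from plant import monitor,read_camera
np.set_printoptions(precision=4,suppress=True)
s=monitor.observe();print(s["time"],s["tool_pos"],s["contact_force"],s["width"])
c=read_camera("scene")["image"];t=read_camera("top")["image"];w=read_camera("wrist")["image"]
o=np.hstack([cv2.resize(x,(400,300),interpolation=2) for x in(c[205:310,320:460,::-1],t[90:270,150:390,::-1])])
o=np.vstack([o,np.hstack([cv2.resize(w[:,:,::-1],(400,280)),cv2.resize(c[130:300,180:420,::-1],(400,280))])])
cv2.imwrite("pics/q.png",o)
T=read_camera("top"); m=(T["image"].min(2)>195).astype(np.uint8); m[:,:150]=0;m[:,320:]=0
k=max(cv2.findContours(m,0,2)[0],key=cv2.contourArea)
print(cv2.minEnclosingCircle(np.array([onz(T["K"],T["cam_to_world"],u,v,.017)[:2] for u,v in k[:,0]],np.float32)))
```

```text
25.675 [0.4514 0.3667 0.1647] [-0.3111 -0.6847 -0.7545] 0.05560814593395911
((0.5062252879142761, 0.22966042160987854), 0.1272864043712616)
```

View pics/q.png

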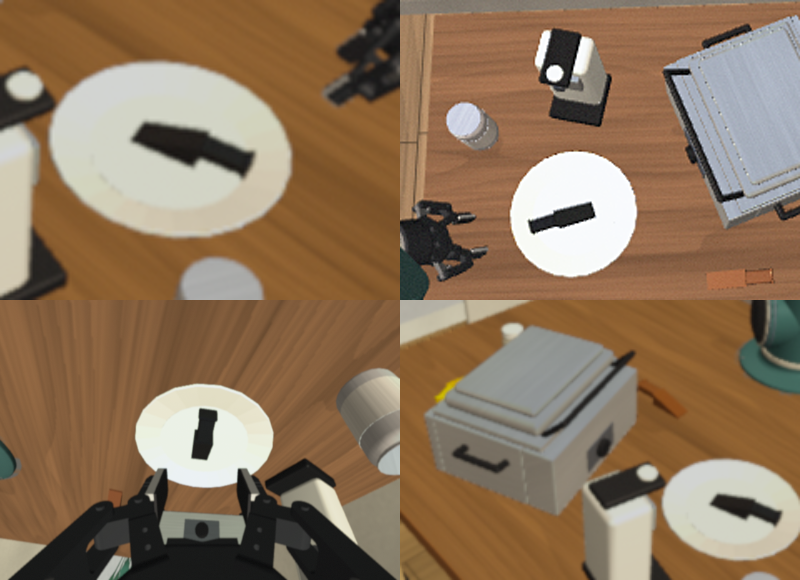

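The lifter lies flat in the middle of the plate (wedge at about (573,213) in the top crop) and the gripper is clear of it. The lid is shut and the plate has not moved.

```bash
python3 -c "
from plant import arm; print(arm.hand_in())"
```

```text
the job is handed in; nothing more can be done
None
```

The job is handed in: the lid is closed after about 1 cm tugs with half-second pauses, and the black lifter lies flat in the middle of the plate. The plate measures in the same place as before; the arm was not run into the opener, can or jar, and the job took about 26 s of the 48 s allowed.

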